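# Find the full carton by its weight and put it away

### The arm

A 6-joint arm with a two-finger parallel gripper is mounted at the origin on a cart in front of the work surface, level with it; the furniture and walls round the work are solid. World frame = base frame: x ahead of the robot, y to its left, z up, the work surface at z = 0. Lengths are in m, angles in rad, forces in N, time in s.
With the tool pointing down it reaches from about 0.3 to 0.875 m from the base axis. Payload 4.2 kg.
Tool frame: the origin (TCP) lies between the finger pads; the fingertips stand r.finger_overhang ahead of it and the grasp point (between the pads) lies 6 mm ahead of it (r.finger_overhang is the distance from the TCP to the fingertips, in m); z points along the fingers, y is the line along which they close (so a half turn about z gives the same grasp; the last joint's range is limited). The gripper opens to 85 mm and grips with 20 to 120 N. Pads are 22 mm wide; open, the fingers measure 114 mm over their backs; the gripper's body (76 mm by 85 mm) begins 54 mm behind the grasp point. The pads swing forward as they close: fully open they stand 13 mm farther back than shut.
Start: joints at [-1.165, 0.32, 1.565, -0, 1.257, -0.02], TCP at [0.238, -0.524, 0.256] pointing down, gripper open.
Joint ranges: [-3.11, 3.11], [-0.84, 2.01], [0.21, 2.61], [-1.34, 4.49], [0.05, 2.63], [-2.56, 2.56]. Speed limits (rad/s): [2.57, 2.57, 3.14, 3.14, 3.14, 3.14].

### API

Orientations are given as [roll, pitch, yaw] about the fixed x, y, z axes, in that order (R = Rz(yaw) Ry(pitch) Rx(roll)).
In Python, from cell import r, claw, kinematics, imaging, close_job, search_frame, trace gives the robot as it stands. Calls block until the motion is done:
- r.move_pose(position, orientation): joint-space move of the TCP to a pose.
- r.servo_line(position, rotation=None, rate=0.15): straight line of the TCP; rotation=None keeps the orientation; rate is the mean speed in m/s.
- r.move_j(angles): joint-space move.
- claw.ungrasp() and claw.gripper_close(effort=None): open the fingers fully, or close them until they stop; effort is the grip in N (None keeps the last).
- r.pause(seconds).
- kinematics.solve_ik(position, orientation): joint angles nearest the present ones, or None.
- r.get_state(): the state.
- imaging.snapshot(name): name is "side" or "top"; returns (picture, depth): 384x512x3 uint8, red, green, blue; 384x512 float32, m along the optical axis (not along the pixel's ray), 0 where there is no reading.
- imaging.camera_model(name): a dict with "fx", "fy", "cx", "cy" (pixels), "extrinsics" (4x4, takes a point from world to camera coordinates). Camera axes: x right, y down, z forward; pixel columns grow to the right and rows downward; lengths in m; the calibration is good to about 2 mm. A picture is of the moment at which its call begins. camera_model takes no time and is no camera call.
A pose or a line that the arm cannot do raises r.Unreachable and nothing moves.
- close_job(): hands the job in; it is judged then, once.
Trained networks look in the newest picture that a camera, given by its name, has taken for a name from the list of things; names that differ only in an ending like _2 or _b are one class to them, and where a whole thing is asked for, a point or a joint stands for the part that bears it (a point fixed in the world has none). Each returns a list of dicts, best first, with "p" (0 to 1); they miss things now and then, are a little off and sometimes report something else, mostly with a low value. They report only what shows in the picture. A call takes as long as a camera call. They do not tell look-alikes from the thing itself.
- search_frame(camera, query): "point" ([column, row] in pixels, amid what is visible of it).
- trace(camera, query): "pixels" (384x512 bool, what is visible of it) and "point" ([column, row] in pixels, amid what is visible of it).
The state is a dict: "clock": time; "qpos": joint angles; "qvel": joint speeds; "joint_efforts": joint torques, N m; "position": TCP position; "orientation": TCP orientation; "ft_force": force on the tool from outside, world axes, zero at the start; "wrist_torque": the same for the moment, N m; "grip_width": finger opening in m; "finger_force": force on a finger pad.
Only numpy, scipy, OpenCV 4.12 (cv2) and the standard library are available. Lean on these libraries where they do the work, as an engineer would, in place of code of your own. Each camera call takes 0.05 s, during which the arm holds its last target. There are 200 camera calls.

### The job

One of the three identical closed cartons on the desk is full and the other two are nearly empty: feel by lifting them which one is the heavy one. Stand the full carton upright in the open drawer of the low drawer unit and push the drawer fully shut. Leave the two empties standing upright on the desk, never tip a carton over, and do not disturb the other things on the desk.

Things in the scene. Friction and masses are not known exactly. Their poses are not given: they have to be found in the camera images.
- carton_a_mid (a point): one of three identical closed rigid cartons of plain brown card, 60 mm along x, 44 along y, 50 high, z up; paper tape over the lid, blank white labels. This point is its centre, 25 mm above its underside. One of the three is full (0.3 to 0.5 kg in all), the other two almost empty (0.05 to 0.08 kg); which one differs each time, is not visible and does not follow from the name.
- carton_b_mid (a point): one of three identical closed rigid cartons of plain brown card, 60 mm along x, 44 along y, 50 high, z up; paper tape over the lid, blank white labels. This point is its centre, 25 mm above its underside. One of the three is full (0.3 to 0.5 kg in all), the other two almost empty (0.05 to 0.08 kg); which one differs each time, is not visible and does not follow from the name.
- carton_c_mid (a point): one of three identical closed rigid cartons of plain brown card, 60 mm along x, 44 along y, 50 high, z up; paper tape over the lid, blank white labels. This point is its centre, 25 mm above its underside. One of the three is full (0.3 to 0.5 kg in all), the other two almost empty (0.05 to 0.08 kg); which one differs each time, is not visible and does not follow from the name.
- unit_drawer0 (a joint): how far the drawer of the low wooden drawer unit (220 x 170 mm, fixed to the desk, top at 100 mm) is open, m: 0 fully shut against its stop, 0.150 fully open. It starts open by 0.115 to 0.145, slides with about 1 N of friction and stays where it is left.
- drawer_floor (a point): centre of the drawer's floor (upper face), 22 mm above the desk; moves with the drawer. x points into the unit (the way it shuts), y left, z up. Inside 175 mm along x, 128 along y; side walls end 56 mm above this floor, the wooden front 66 mm. With the drawer open by d, the part at x below d - 0.094 m is open above. A standing carton clears the slot into the unit.
- unit_drawer0_handle (a point): middle of the drawer's steel bar handle: level, 11 mm thick, 96 mm long along the drawer's y, 35 mm out from the wooden front, 62 mm above the desk, on two pins 36 mm either side of this point. Pushing it along x shuts the drawer. Same axes as drawer_floor.
- stapler: stapler, 125 x 30 x 43 mm high; stands on the desk as a bystander, not part of the job. Origin at the centre of its underside.
- tape_roll: roll of tape lying flat, 53 mm across, 18 mm high; stands on the desk as a bystander, not part of the job. Origin at the centre of its underside.
- mug: mug, 84 mm across, 97 mm high, with a handle; stands on the desk as a bystander, not part of the job. Origin at the centre of its underside.
- jar: lidded jar, 71 mm across, 114 mm high; stands on the desk as a bystander, not part of the job. Origin at the centre of its underside.
- mouse: computer mouse, 112 x 59 x 35 mm high; stands on the desk as a bystander, not part of the job. Origin at the centre of its underside.
- marker: marker pen lying down, 135 mm long, 16 mm thick; stands on the desk as a bystander, not part of the job. Origin at the centre of its underside.
Mind the look-alikes: they are no part of the job. Leave any green or orange look-alike of the part that bears carton_b_mid alone. What is shaped like the part that bears carton_a_mid but blue is not meant.

How it is judged:
By the outcome, as a careful person would: the job done as asked, in the order asked, and still so for the second after the job is handed in, with the robot touching nothing.
It also fails if it takes over 72 s, if anything falls off the work surface, if the arm or the gripper's body presses on something with over 40 N, if the wrist force passes 120 N, or if a joint passes its speed limit or range.

## Working session

There is one attempt and no reset: what is moved stays moved. The work goes in short steps, each a Python script; the robot and the scene stay as the last script left them, time stands still between calls to the robot, and variables do not carry over. Pictures are saved under pics/ and viewed, at most 10 in all, crops included, and the job is handed in when it is done.

```bash
mkdir -p pics; ls; cat > h.py <<'E'
import numpy as np,cv2
from cell import r, claw, kinematics, imaging, close_job, search_frame, trace
def world(cam,mask_or_px,depth):
    m=imaging.camera_model(cam);E=np.linalg.inv(np.array(m["extrinsics"]))
    if isinstance(mask_or_px,np.ndarray) and mask_or_px.dtype==bool: v,u=np.nonzero(mask_or_px&(depth>0))
    else: u,v=np.array([mask_or_px[0]]),np.array([mask_or_px[1]]);u=u.round().astype(int);v=v.round().astype(int)
    d=depth[v,u];P=np.c_[(u-m["cx"])*d/m["fx"],(v-m["cy"])*d/m["fy"],d,np.ones(len(d))]
    return (P@E.T)[:,:3]
E
python3 - <<'E'
from h import *
ims=[]
np.set_printoptions(precision=3,suppress=True)
for c in("top","side"):
    im,d=imaging.snapshot(c);ims.append(im)
    cv2.imwrite(f"pics/{c}0.png",cv2.cvtColor(im,cv2.COLOR_RGB2BGR)); np.save(f"{c}0.npy",d)
    for q in("carton_a_mid","unit_drawer0_handle","drawer_floor","stapler","tape_roll","mug","jar","mouse","marker"):
        for t in trace(c,q):
            P=world(c,t["pixels"],d)
            print(c,q,round(t["p"],2),np.round(t["point"]),len(P),np.median(P,0) if len(P) else 0, np.percentile(P,[3,97],0).ravel() if len(P) else 0)
print(r.get_state(),r.finger_overhang)
E
```

```text
pics
top carton_a_mid 0.96 [185. 192.] 422 [0.567 0.337 0.048] [0.538 0.313 0.008 0.599 0.363 0.053]
top carton_a_mid 0.72 [221. 182.] 356 [0.59  0.235 0.049] [0.563 0.211 0.023 0.62  0.258 0.054]
top carton_a_mid 0.56 [186. 145.] 805 [0.69  0.325 0.111] [0.664 0.296 0.017 0.73  0.361 0.118]
top unit_drawer0_handle 0.76 [357. 189.] 3188 [ 0.567 -0.137  0.024] [ 0.47  -0.199  0.017  0.641 -0.059  0.088]
top drawer_floor 0.75 [359. 190.] 3180 [ 0.567 -0.135  0.024] [ 0.469 -0.198  0.017  0.641 -0.059  0.088]
top stapler 0.96 [286. 172.] 422 [0.614 0.064 0.037] [0.564 0.041 0.005 0.669 0.084 0.045]
top tape_roll 0.5 [238. 263.] 288 [0.371 0.202 0.017] [ 0.347  0.179 -0.003  0.395  0.225  0.022]
top mug 0.98 [272. 125.] 958 [0.756 0.094 0.038] [0.702 0.043 0.011 0.78  0.134 0.096]
top mug 0.25 [260. 235.] 412 [0.447 0.135 0.049] [ 0.418  0.113 -0.001  0.477  0.16   0.054]
top jar 0.83 [185. 146.] 800 [0.69  0.325 0.111] [0.664 0.297 0.017 0.73  0.36  0.118]
top mouse 0.95 [150. 211.] 728 [0.528 0.446 0.026] [0.481 0.418 0.006 0.578 0.477 0.034]
top marker 0.73 [231. 135.] 216 [0.735 0.20
[... 959 characters left out ...]
 0.023] [0.485 0.414 0.002 0.577 0.465 0.034]
side marker 0.48 [221. 158.] 393 [0.441 0.339 0.04 ] [0.407 0.32  0.005 0.472 0.369 0.052]
side marker 0.41 [305. 188.] 52 [0.713 0.227 0.013] [0.699 0.213 0.007 0.727 0.244 0.017]
{'clock': 1.0, 'qpos': array([-1.165,  0.32 ,  1.564,  0.   ,  1.257, -0.02 ]), 'qvel': array([-0.   ,  0.   ,  0.   ,  0.   ,  0.002,  0.001]), 'joint_efforts': array([ -0.   , -41.542, -23.442,  -0.   ,   0.   ,  -0.   ]), 'position': array([ 0.238, -0.524,  0.256]), 'orientation': array([ 3.141, -0.   ,  0.426]), 'ft_force': array([ 1.102, -0.095, -0.516]), 'wrist_torque': array([-0.053,  0.036,  0.016]), 'finger_force': 0.0, 'grip_width': 0.08529920944632377} 0.025
```

View pics/top0.png

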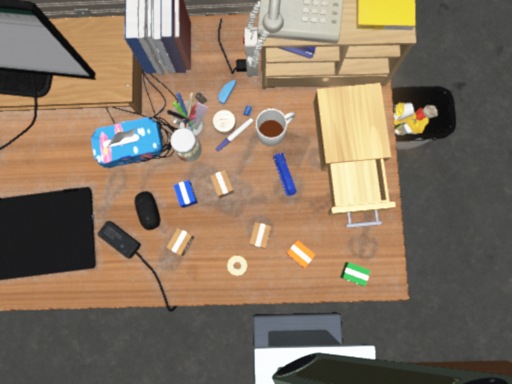

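View pics/side0.png

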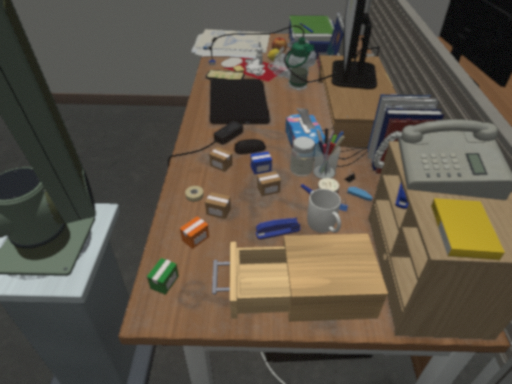

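Top view: the brown cartons are at (222,183), (180,242) and (260,235). The look-alikes are blue (185,193), orange (301,254) and green (356,273). The drawer is at about (358,185) with its handle at (365,218), toward the robot. I choose the three brown ones; next I measure poses and make a check crop.

```bash
python3 - <<'E'
from h import *
np.set_printoptions(precision=3,suppress=True)
d=np.load("top0.npy");H,W=d.shape
P=world("top",np.ones((H,W),bool),np.where(d>0,d,1)).reshape(H,W,3)
def rect(px,zlo,zhi,rad=25):
    vv,uu=np.mgrid[:H,:W]
    m=(np.hypot(uu-px[0],vv-px[1])<rad)&(P[...,2]>zlo)&(P[...,2]<zhi)
    n,l=cv2.connectedComponents(m.astype(np.uint8)); k=l[px[1],px[0]]
    q=P[l==k]; R=cv2.minAreaRect((q[:,:2]*1000).astype(np.float32)); return R,len(q),np.median(q[:,2])
for n,p in dict(A=(222,183),B=(180,242),C=(260,235),blue=(185,193),orange=(301,254),green=(356,273)).items(): print(n,rect(p,.04,.06))
# drawer
u=(P[...,2]>.093)&(P[...,2]<.107)&(P[...,1]<-.02)&(P[...,0]<.86)&(P[...,0]>.55)&(P[...,1]>-.3)
n,l,s,c=cv2.connectedComponentsWithStats(u.astype(np.uint8));k=1+np.argmax(s[1:,4]);print("unit top",s[k],cv2.minAreaRect((P[l==k][:,:2]*1000).astype(np.float32)))
f=(P[...,2]>.080)&(P[...,2]<.096)&(P[...,1]<-.02)&(P[...,0]<.52)&(P[...,0]>.4)&(P[...,1]>-.3)
print("front",f.sum(),cv2.minAreaRect((P[f][:,:2]*1000).astype(np.float32)))
f=(P[...,2]>.045)&(P[...,2]<.075)&(P[...,1]<-.02)&(P[...,0]<.455)&(P[...,0]>.38)&(P[...,1]>-.25)
print("handle",f.sum(),cv2.minAreaRect((P[f][:,:2]*1000).astype(np.float32)),np.median(P[f],0))
f=(P[...,2]>.012)&(P[...,2]<.032)&(P[...,1]<-.05)&(P[...,0]<.68)&(P[...,0]>.47)&(P[...,1]>-.22)
print("floor",f.sum(),cv2.minAreaRect((P[f][:,:2]*1000).astype(np.float32)))
im=cv2.imread("pics/top0.png")[150:270,150:320]
cv2.imwrite("pics/crop1.png",cv2.resize(im,None,fx=4.5,fy=4.5,interpolation=cv2.INTER_CUBIC))
E
```

```text
A (((594.1451416015625, 236.42359924316406), (61.37698745727539, 44.19280242919922), 21.116674423217773), 359, np.float64(0.04896777008314057))
B (((438.7138366699219, 353.31634521484375), (44.41730880737305, 59.956016540527344), 59.91999053955078), 381, np.float64(0.048777222909705875))
C (((448.9304504394531, 135.8983917236328), (43.73055648803711, 60.33821487426758), 73.01190948486328), 374, np.float64(0.04904204457221595))
blue (((569.5882568359375, 339.06549072265625), (61.14558029174805, 44.676124572753906), 16.49907684326172), 369, np.float64(0.048851365759624565))
orange (((396.1545104980469, 29.924381256103516), (60.19972610473633, 44.32103729248047), 48.052433013916016), 390, np.float64(0.049539803584672026))
green (((339.3374328613281, -113.25155639648438), (61.61214828491211, 44.10258483886719), 67.6441421508789), 406, np.float64(0.04928267781580342))
unit top [ 317   83   74   81 4834] ((735.6309204101562, -120.95265197753906), (207.46640014648438, 172.0596923828125), 3.8851370811462402)
front 365 ((511.691162109375, -134.5433349609375), (19.224056243896484, 162.69044494628906), 2.5387063026428223)
handle 0 ((0.0, 0.0), (0.0, 0.0), 0.0) [nan nan nan]
floor 1897 ((574.5802001953125, -132.62969970703125), (146.9725341796875, 163.84759521484375), 1.8084077835083008)
  return _methods._mean(a, axis=axis, dtype=dtype,
  ret = um.true_divide(
```

View pics/crop1.png

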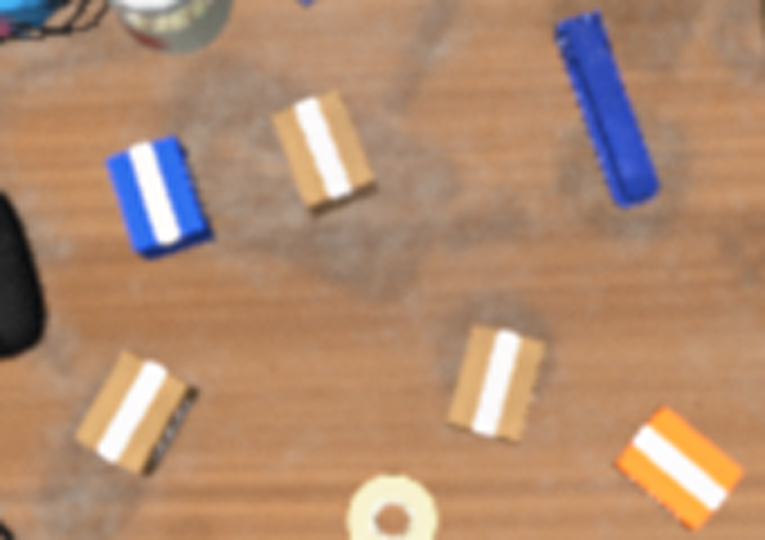

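The crop confirms three plain brown cartons: A at (222,183), B at (180,242) and C at (260,235). Blue and orange are separate. I'll weigh C first, then A.

```bash
cat >> h.py <<'E'
C=dict(A=(.594,.2364,21.1),B=(.4387,.3533,-30.1),C=(.4489,.1359,-17.))
def F(n=4):
    v=[]
    for _ in range(n): r.pause(.05); v.append(r.get_state()["ft_force"])
    return np.mean(v,0)
def weigh(k,z=.036,up=.03):
    x,y,a=C[k];o=[np.pi,0,np.radians(a)]
    r.move_pose([x,y,.12],o); r.servo_line([x,y,z],rate=.12); f0=F()
    claw.gripper_close(40); s=r.get_state()
    r.servo_line([x,y,z+up],rate=.08); r.pause(.2); f1=F(); s2=r.get_state()
    print(k,"F",f0,f1,"grip",s["grip_width"],s2["grip_width"],"t",s2["clock"])
    return (f1-f0)[2]
def putback(k,z=.036):
    x,y,a=C[k]
    r.servo_line([x,y,z+.001],rate=.06); claw.ungrasp(); r.servo_line([x,y,.12],rate=.15)
E
python3 - <<'E'
from h import *
np.set_printoptions(precision=3,suppress=True)
d=np.load("top0.npy");P=world("top",np.ones(d.shape,bool),np.where(d>0,d,1))
f=(P[:,2]>.045)&(P[:,2]<.075)&(P[:,0]<.49)&(P[:,0]>.43)&(P[:,1]<-.05)&(P[:,1]>-.24)
print("handle",f.sum(),cv2.minAreaRect((P[f][:,:2]*1000).astype(np.float32)),np.median(P[f],0))
w=weigh("C"); print(w)
E
```

```text
handle 186 ((476.7236633300781, -137.52340698242188), (28.575071334838867, 93.52996826171875), 2.1925082206726074) [ 0.469 -0.135  0.065]
C F [-0.146  0.024 -0.308] [ 0.128  0.12  -3.789] grip 0.04355380362492177 0.04384646332516141 t 5.9333
-3.481468055944239
```

C weighs about 0.36 kg, so it is the full one. Now it goes into the drawer, turned 45° so the fingers have room to open.

```bash
python3 - <<'E'
from h import *
np.set_printoptions(precision=3,suppress=True)
x,y,a=C["C"]
r.servo_line([x,y,.19],rate=.15)
o=[np.pi,0,np.radians(-42.5)]
r.move_pose([.573,-.132,.19],o)
r.servo_line([.573,-.132,.10],rate=.1);print(F(2))
r.servo_line([.573,-.132,.0615],rate=.05);s=r.get_state();print(F(2),s["position"],s["grip_width"],s["clock"])
for c in("top","side"):
    im,d=imaging.snapshot(c);np.save(c+"1.npy",d)
    cv2.imwrite(f"pics/{c}1.png",cv2.cvtColor(im,cv2.COLOR_RGB2BGR))
t=cv2.imread("pics/top1.png")[140:240,300:420];s=cv2.imread("pics/side1.png")[190:330,200:400]
cv2.imwrite("pics/two1.png",np.vstack([cv2.resize(t,(360,300)),cv2.resize(s,(360,252))]))
E
```

```text
[ 0.001 -0.028 -3.381]
[-0.24   0.346 -3.622] [ 0.573 -0.132  0.062] 0.04338260228205701 10.1083
```

View pics/two1.png

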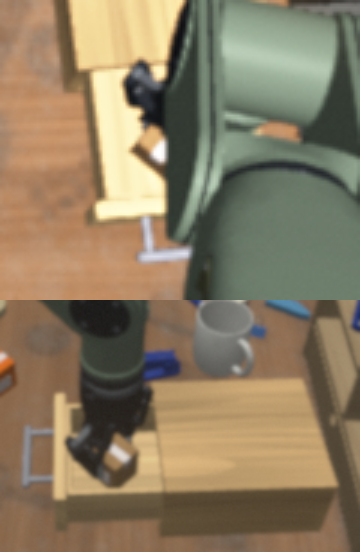

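The crop shows the carton held inside the drawer opening, clear of the front and the slot. Next: lower to contact, release, then raise and look.

```bash
python3 - <<'E'
from h import *
np.set_printoptions(precision=3,suppress=True)
z=.0615
while z>.056:
    z-=.001; r.servo_line([.573,-.132,z],rate=.03); f=r.get_state()["ft_force"]
    if f[2]>-2.5: break
print(z,f)
claw.ungrasp();print(F(2))
r.servo_line([.573,-.132,.19],rate=.12)
o=[np.pi,0,np.radians(2.5)]
r.move_pose([.38,-.14,.19],o)
claw.gripper_close(20)
im,d=imaging.snapshot("side")
cv2.imwrite("pics/s2.png",cv2.resize(cv2.cvtColor(im,cv2.COLOR_RGB2BGR)[130:330,140:400],None,fx=2.5,fy=2.5))
P=world("side",np.ones(d.shape,bool),np.where(d>0,d,1))
f=(P[:,2]>.064)&(P[:,2]<.08)&(P[:,0]<.62)&(P[:,0]>.525)&(P[:,1]<-.085)&(P[:,1]>-.18)
print("carton top",f.sum(),np.median(P[f],0))
print(r.get_state()["clock"],r.get_state()["position"])
E
```

```text
0.057499999999999996 [-0.317  0.497  3.576]
[-4.981  0.732  0.632]
carton top 486 [ 0.574 -0.135  0.072]
14.8583 [ 0.38 -0.14  0.19]
```

View pics/s2.png

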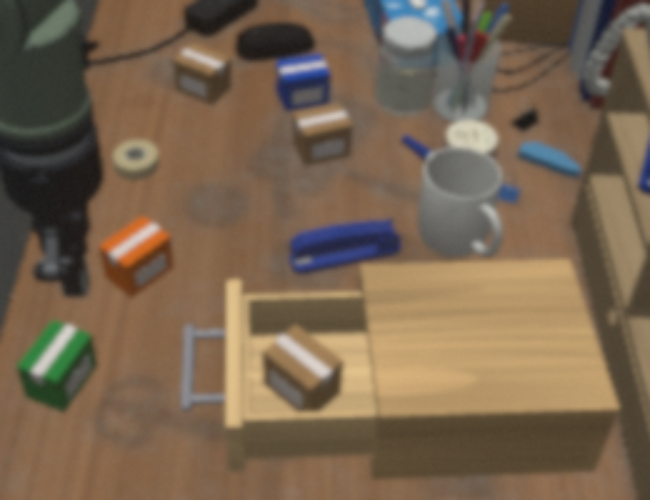

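The side picture shows the carton upright in the drawer at crop pixel (303,368), with nothing else disturbed. Now I push the handle.

```bash
python3 - <<'E'
from h import *
np.set_printoptions(precision=3,suppress=True)
z=.065;th=np.radians(2.5);u=np.array([np.cos(th),np.sin(th),0])
p0=np.array([.43,-.138,z])
r.move_pose([.43,-.138,.19],[np.pi,0,th])
r.servo_line(p0,rate=.12);f0=F();print(f0)
r.servo_line(p0+u*.10,rate=.05);print(F(2)-f0,r.get_state()["clock"])
s=.10
while s<.19:
    s+=.003; r.servo_line(p0+u*s,rate=.04); f=(r.get_state()["ft_force"]-f0)
    if f@u<-7: break
print(s,f,F(2)-f0)
for _ in range(4):
    if (F(2)-f0)@u<-12: break
    s+=.001; r.servo_line(p0+u*s,rate=.04)
print(s,F(2)-f0,r.get_state()["position"],r.get_state()["clock"])
E
```

```text
[ 0.288  0.203 -0.169]
[-0.677  0.182  0.26 ] 18.8167
0.14200000000000004 [-13.548  -3.129   9.012] [-13.328  -2.65    9.263]
0.14200000000000004 [-12.914  -2.316   9.275] [ 0.567 -0.132  0.065] 22.6167
```

```bash
python3 - <<'E'
from h import *
np.set_printoptions(precision=3,suppress=True)
im,d=imaging.snapshot("side")
cv2.imwrite("pics/s3.png",cv2.resize(cv2.cvtColor(im,cv2.COLOR_RGB2BGR)[180:340,180:400],None,fx=3.4,fy=3.4))
E
```

```text
(no output)
```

View pics/s3.png

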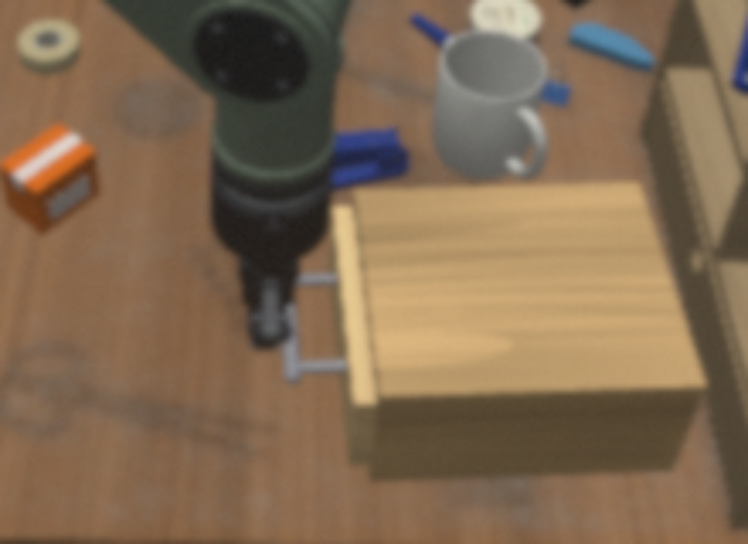

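The drawer front appears flush with the unit at crop pixel (355,310). I'll press a little harder to confirm the stop, then retreat and measure.

```bash
python3 - <<'E'
from h import *
np.set_printoptions(precision=4,suppress=True)
th=np.radians(2.5);u=np.array([np.cos(th),np.sin(th),0]);p0=np.array([.43,-.138,.065])
for s in(.143,.144,.145):
    r.servo_line(p0+u*s,rate=.02);st=r.get_state();print(s,st["ft_force"],(np.array(st["position"])-p0)@u)
    if st["ft_force"][0]<-25: break
r.servo_line(p0+u*.08,rate=.1)
r.servo_line([*(p0+u*.08)[:2],.19],rate=.15)
r.move_pose([.3,.0,.25],[np.pi,0,0])
for c in("top","side"):
    im,d=imaging.snapshot(c);cv2.imwrite(f"pics/{c}4.png",cv2.cvtColor(im,cv2.COLOR_RGB2BGR))
    P=world(c,np.ones(d.shape,bool),np.where(d>0,d,1))
    q=P[(P[:,2]>.05)&(P[:,2]<.072)&(P[:,0]<.61)&(P[:,0]>.52)&(P[:,1]<-.05)&(P[:,1]>-.24)]
    if len(q)>5: print(c,"handle",len(q),np.median(q,0),q[:,0].min())
    f=P[(P[:,2]>.078)&(P[:,2]<.094)&(P[:,0]<.66)&(P[:,0]>.58)&(P[:,1]<-.07)&(P[:,1]>-.20)]
    t=P[(P[:,2]>.097)&(P[:,2]<.104)&(P[:,0]<.7)&(P[:,0]>.6)&(P[:,1]<-.07)&(P[:,1]>-.20)]
    print(c,"front x",np.percentile(f[:,0],[2,50,98]) if len(f) else 0,"top edge",np.percentile(t[:,0],1))
t=cv2.imread("pics/top4.png")[80:260,290:420];s=cv2.imread("pics/side4.png")[130:330,140:400]
cv2.imwrite("pics/two4.png",np.hstack([cv2.resize(t,(325,450)),cv2.resize(s,(470,450))]))
print(r.get_state()["clock"])
E
```

```text
0.143 [-15.9853  -2.7966  10.7423] 0.13701367678284287
0.144 [-17.2531  -3.2821  12.5122] 0.13709555964444595
0.145 [-19.592   -3.3591  14.4335] 0.13711452980304653
top handle 193 [ 0.5844 -0.1282  0.0651] 0.5756154991121462
top front x [0.616  0.6264 0.6373] top edge 0.6329185177076655
side handle 224 [ 0.5861 -0.1375  0.0661] 0.5765746707240588
side front x [0.6165 0.6266 0.637 ] top edge 0.6332942405428726
26.3083
```

View pics/two4.png

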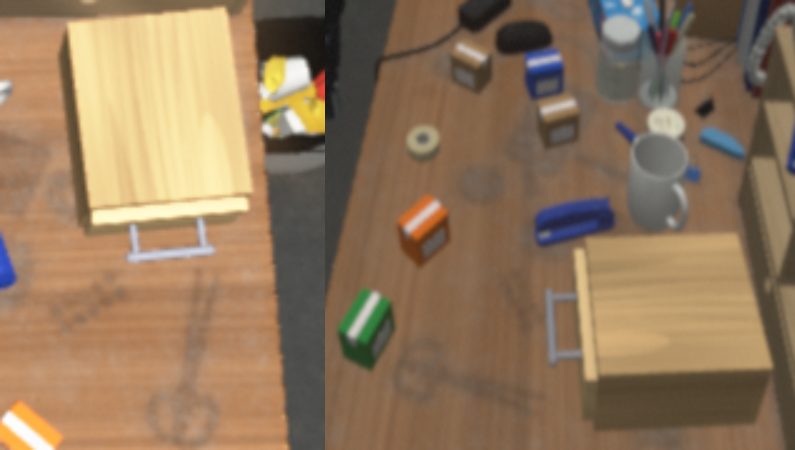

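The front is flush with the unit face, and the position did not advance under rising force, so the drawer is at its stop. The two empties still stand and the bystanders are in place.

```bash
python3 -c "
from h import *
print(close_job())"
```

```text
the job is handed in; nothing more can be done
None
```

I handed the job in after about 26 s on the robot's clock: the full carton (about 0.36 kg, the first I lifted, so the other two were never weighed) was seen upright in the drawer before I pushed it shut against its stop, and the two empties were left untouched on the desk.

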